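# Reel off the keeper hook

### The job

Take the reel of solder off its hook and stand it on its rim in the empty bay of the reel rack. The hook has a sprung keeper at its tip: press it down with a fingertip and keep it down while you draw the reel out over it, pressing and pulling gently so that neither the hook nor the keeper is forced. Leave everything else where it is.

Things in the scene. Friction and masses are not known exactly. Their poses are not given: they have to be found in the camera images.
- hook: Steel peg hook screwed to the bench. Origin: on the bench under the arm's root; z up; x level, along the arm to its tip. Foot 130 x 90 x 10 mm; sheet upright x 2 to 6 mm, 30 mm wide, 138 mm high. Arm: level polished bar 10 x 10 mm at y = 0, x 6 to 128 mm, flat top 130 mm above the bench; springy, it sags some mm under a finger or load. Hook and keeper count as forced above 25 N from a finger or through the reel.
- keeper (a joint): Sprung keeper: dark steel pawl 5 mm wide in a slot in the arm's top, hinged at x = 116 mm of the hook, sloping up from there to its blunt free end at x = 89 mm, which stands 7 mm over the arm's top and stops the reel. Angle, rad: 0 up (springs back to this), 0.27 pressed flush with the arm's top (stop at 0.275). At its free end it yields at 3 N and is flush at 5.5 N.
- keeper_end (a point): Point on the arm's top line at the keeper's free end (fixed to the arm, hook x = 89 mm, 130 mm above the bench when unloaded). The hanging reel passes here only while the keeper is pressed to above about 0.16 rad. From there the bore itself holds the keeper down until the inner flange has passed: the reel can then be let go and taken higher; a finger following low behind it would catch on the keeper.
- reel: Reel of solder, 58 mm diameter (12-sided, 60 over corners), 32 mm wide over two 3 mm off-white flanges, 0.18 to 0.33 kg. Origin at its centre, x along its axis. Hangs by its 16 mm bore on the arm (2.5 mm vertical play, slides along it), axis along the arm, centre 6.4 mm below the arm's top, rim 23 mm above it, outer flange 5 to 17 mm short of the keeper.
- reel_flange (a point): Centre of the reel's outer flange face, the one towards the tip of the arm, 16 mm from the reel's centre. Fingers that take the reel across its two flanges (32 mm, along the arm) and reach down to the arm's top have the outer fingertip on the keeper, once the reel has been slid up to it.
- rack: Reel rack of folded grey sheet, fixed: open trough 54 (x) x 207 (y) x 26 mm high, walls and floor 3 mm, divided across y into three bays, each 48 (x) x 65 (y) mm inside, centred at y = -68, 0 and +68 mm. Origin at the centre of its underside, z up. Reels stand in the bays on their rims with their axes along x.
- bay: The rack's empty bay: a paper liner 44 x 60 mm on its floor. Origin at the centre of the bay's floor, 3 mm above the bench; axes as the rack's (the reel's axis goes along x, either way round).
- wire_reel: Bystander: reel of copper wire with black flanges, 60 mm diameter, 38 mm wide, standing on its rim in another bay. Origin at its centre, x along its axis. Leave alone.
- tin: Bystander: flux tin, 40 mm diameter, 34 mm high, standing in the third bay. Origin under its centre. Leave alone.
- meter: Bystander: multimeter lying on its back, 165 x 85 x 48 mm, orange. Origin under its centre. Leave alone.
- screwdriver: Bystander: screwdriver 170 mm long lying on the bench. Leave alone.
Not all that is in view belongs to the job. Of the things that look like the hook, take the one that is farthest to the robot's left at the start.

How it is judged (in metres and radians):
On the way, in this order (a step that is already met when the one before it is completed fails the run):
1. the keeper is pressed down (above 0.14 rad) while the reel is still behind it on the arm (value of joint keeper above 0.14 rad and x of reel in the frame of hook between 0.03 and 0.078 m and horizontal distance between reel and hook below 0.08 m), for 0.1 s.
2. the reel has been drawn off the end of the arm (its centre more than 138 mm along the arm) and the keeper has sprung up (x of reel in the frame of hook above 0.138 m and value of joint keeper below 0.05 rad).
At the end, for the whole second after the job is handed in: The solder reel stands on its rim on the floor of the empty bay (centre within 10 mm along and 7 mm across of the bay's centre, 29 to 37 mm above the bench, axis within 0.2 rad of the bay's x), released and at rest, and the hook's keeper is up again (below 0.05 rad) (x of reel in the frame of bay between -0.01 and 0.01 m and y of reel in the frame of bay between -0.007 and 0.007 m and height (world z) of reel between 0.029 and 0.037 m and angle between the x axis of reel and the x axis of bay, either way round below 0.2 rad and linear speed of reel below 0.02 m/s and value of joint keeper below 0.05 rad); the robot touches nothing.
It fails at once if the robot presses the hook or its keeper with more than 25 N (contact force between any of the arm, the fingers and hook above 25 N).
It fails at once if the reel is forced against the hook or its keeper with more than 25 N (contact force between reel and hook above 25 N).
It fails at once if a bystander (wire reel, tin, multimeter, screwdriver) is moved more than 15 mm (distance of any of wire_reel, tin, meter, screwdriver from where it was at the start of the episode above 0.015 m).
It also fails if it takes over 61 s, if anything falls off the work surface, if the arm or the gripper's body presses on something with over 40 N, if the wrist force passes 120 N, or if a joint passes its speed limit or range.

### The arm

A 6-joint arm with a two-finger parallel gripper is mounted at the origin on the work surface. World frame = base frame: x ahead of the robot, y to its left, z up, the work surface at z = 0. Lengths are in mm, angles in rad, forces in N, time in s.
With the tool pointing down it reaches from about 275 to 750 mm from the base axis. Payload 10.2 kg.
Tool frame: the origin (TCP) lies at the very end of the fingers, on their centre line; the grasp point (between the pads) lies 19 mm behind it (ctrl.hold_point_z is the distance from the TCP to the grasp point, in mm); z points along the fingers, y is the direction in which the jaws open and shut (so a half turn about z gives the same grasp; the last joint's range is limited). The gripper opens to 85 mm and grips with 20 to 120 N. Pads are 22 mm wide; open, the fingers measure 114 mm over their backs; the gripper's body (76 mm by 85 mm) begins 54 mm behind the grasp point. The pads swing forward as they close: fully open they stand 13 mm farther back than shut.
Start: joints at [1.102, 0.313, 1.498, -0, 1.331, -0.223], TCP at [127.762, 509.223, 231.294] pointing down, gripper open.
Joint ranges: [-2.94, 2.94], [-0.97, 2.17], [0.19, 2.56], [-1.23, 4.37], [0.02, 3.11], [-2.88, 2.88]. Speed limits (rad/s): [2.39, 2.39, 3.01, 3.14, 3.14, 3.14].

### API

Orientations are given as a unit quaternion [w, x, y, z].
In Python, from rig import readout, cams, workorder, spotter, ctrl gives the robot as it stands.
- The arm moves only by the tool step_arm, never from a script. Its argument "plan" is text: rows parted by semicolons, each of 5 numbers parted by spaces: the shift along the tool's x, y, z in cm, then the turn about the tool's z in degrees, then the opening in per cent of the stroke, from 0 (shut) to 100 (fully open). In form: x y z twist gripper; .... A call has 1 to 10 rows; each row is the pose to reach, as a shift and turn from the pose commanded when the call began, along the tool's axes at that moment; what a row does not reach only later rows make up. A row lasts 1/10 s, in which the tool goes at most 50 mm and 8.59 degrees, less where a joint would pass 70% of its speed; a pose out of reach is approached as far as the arm can. A call with a gripper value outside its range is refused whole. The fingers move at their own pace and stop on an object; "grip_force" is the grip in N (left out, the last holds). Time passes only in rows, so rows that repeat a pose let the fingers close. It gives the time, the measured TCP pose, the force and the opening at its end, in the units of the state.
- readout.sense(): the state, without advancing time (a new reading comes with each control period).
- cams.capture(name): name is "scene" or "top"; returns (picture, depth): 400x640x3 uint8, red, green, blue; 400x640 float32, mm along the optical axis (not along the pixel's ray), 0 where there is no reading.
- cams.camera_info(name): a dict with "vfov" (degrees; the focal length in pixels is half the picture's height over the tangent of half this angle, whatever the lens; pixels are square), "cx", "cy" (the principal point, pixels), "rvec" (rotation vector, rad) and "tvec" (3), from world to camera coordinates, as OpenCV has them. Camera axes: x right, y down, z forward; pixel columns grow to the right and rows downward; lengths in mm; the calibration is good to about 2 mm. A picture is of the moment at which its call begins. camera_info takes no time and is no camera call.
- workorder.finish_job(): hands the job in, once; it reports no verdict.
Trained networks look in the newest picture that a camera, given by its name, has taken for a name from the list of things; names that differ only in an ending like _2 or _b are one class to them, and where a whole thing is asked for, a point or a joint stands for the part that bears it (a point fixed in the world has none). Each returns a list of dicts, best first, with "conf" (0 to 1); they miss things now and then, are a little off and sometimes report something else, mostly with a low value. They report only what shows in the picture. A call takes as long as a camera call. They do not tell look-alikes from the thing itself.
- spotter.regions_of(camera, target): "pixels" (400x640 bool, what is visible of it) and "extent" ([centre column, centre row, width, height] in pixels, round what is visible of it).
The state is a dict: "time_s": time; "joints": joint angles; "dq": joint speeds; "tau": joint torques, N m; "eef_pos": TCP position; "ee_rot": TCP orientation; "force": force on the tool from outside, world axes, zero at the start; "wrist_torque": the same for the moment, N m; "grip_width": opening from 0.0 (shut) to 1.0 (fully open).
Only numpy, scipy, OpenCV 4.12 (cv2) and the standard library are available. Lean on these libraries where they do the work, as an engineer would, in place of code of your own. Each camera call takes 0.05 s, during which the arm holds its last target. There are 200 camera calls.

## Working session

There is one attempt and no reset: what is moved stays moved. The work goes in short steps, Python scripts to look and compute and a tool call to move; the robot and the scene stay as the last step left them, time stands still between calls to the robot, and variables do not carry over. Pictures are saved under pics/ and viewed, about 8 in all and at most 12, crops included, and the job is handed in when it is done.

Besides the shell and the picture viewer there is one more tool, called as name(argument=value, ...) on one line, values as JSON. step_arm: Moves the arm, as the interface text tells. Its arguments: {"type":"object","properties":{"plan":{"type":"string"},"grip_force":{"type":"number"}},"required":["plan"]}

```bash
mkdir -p pics; cat > h.py <<'E'
import numpy as np, cv2
from rig import readout, cams, workorder, spotter, ctrl
def cam(n):
    i=cams.camera_info(n); f=200/np.tan(np.radians(i['vfov'])/2)
    R,_=cv2.Rodrigues(np.array(i['rvec'],float)); return f,i['cx'],i['cy'],R,np.array(i['tvec'],float).ravel()
def cloud(n,d):
    f,cx,cy,R,t=cam(n); v,u=np.mgrid[0:400,0:640]
    P=np.stack([(u-cx)/f*d,(v-cy)/f*d,d],-1); W=(P-t)@R; W[d<=0]=np.nan; return W
def proj(n,p):
    f,cx,cy,R,t=cam(n); c=np.atleast_2d(p)@R.T+t; return c[:,:2]/c[:,2:]*f+[cx,cy]
def save(n,im,crop=None,s=1):
    if crop: im=im[crop[1]:crop[3],crop[0]:crop[2]]
    cv2.imwrite(f'pics/{n}.png',cv2.resize(im[...,::-1],None,fx=s,fy=s,interpolation=cv2.INTER_CUBIC))
E
python3 - <<'E'
from h import *
a,d=cams.capture('scene'); b,e=cams.capture('top')
save('s0',a);save('t0',b)
np.savez('c0',a=a,d=d,b=b,e=e)
for n in('scene','top'):
    print(n,cams.camera_info(n))
    W=cloud(n,d if n=='scene' else e)
    for t in('hook','keeper','reel','rack','bay','wire_reel','tin'):
        for r in spotter.regions_of(n,t)[:4]:
            m=r['pixels']; print(t,round(r['conf'],2),np.round(r['extent']),m.sum(),np.round(np.nanmedian(W[m],0)))
print(readout.sense(),ctrl.hold_point_z)
E
```

```text
scene {'vfov': 53.00198520637141, 'cx': 316.61185355889535, 'cy': 199.34841644979443, 'rvec': array([ 1.86672137,  1.26876281, -0.6318025 ]), 'tvec': array([-164.06200865, -169.14277528, 1512.68984428])}
hook 0.81 [302. 218.  39.  62.] 1094 [466. -68.  10.]
hook 0.76 [159. 314.  63.  82.] 2849 [ 665. -454.   10.]
hook 0.56 [232. 191.  29.  57.] 1036 [ 257. -217.   11.]
hook 0.24 [208. 267.  24.  16.] 175 [ 509. -336.    3.]
keeper 0.57 [259. 256.  17.  14.] 211 [ 547. -205.   35.]
reel 0.69 [301. 201.  24.  22.] 412 [497. -72. 132.]
rack 0.76 [234. 266.  81.  31.] 1058 [ 548. -288.   14.]
bay 0.43 [208. 268.  27.  13.] 119 [ 510. -338.    3.]
wire_reel 0.33 [207. 266.  28.  10.] 130 [ 509. -339.    3.]
tin 0.68 [258. 255.  14.  16.] 207 [ 548. -206.   35.]
top {'vfov': 51.467846050212884, 'cx': 310.8706432001639, 'cy': 194.7280109099857, 'rvec': array([ 2.15190371, -2.15998562,  0.1378387 ]), 'tvec': array([ -45.12626452,  495.93453587, 1052.10782442])}
hook 0.76 [375. 283.  39.  68.] 1816 [ 261. -211.   11.]
hook 0.69 [317. 205.  46.  64.] 1343 [444. -59.  12.]
hook 0.61 [465. 125. 
[... 327 characters left out ...]
0.8, 'joints': array([ 1.10160141e+00,  3.12885349e-01,  1.49766454e+00, -2.27583667e-07,
        1.33100609e+00, -2.23408747e-01]), 'dq': array([ 1.25053705e-03,  2.11141823e-04, -1.32085589e-05,  2.16372366e-04,
       -1.21012036e-04, -2.54546805e-04]), 'tau': array([-1.30237859e-03, -4.12134254e+01, -2.59893268e+01, -2.23093862e-04,
        3.27149855e-04, -2.95143673e-05]), 'eef_pos': array([127.76677893, 509.23355613, 231.31504193]), 'ee_rot': array([6.32830437e-06, 1.22583958e-01, 9.92458147e-01, 1.72118853e-05]), 'force': array([-0.18163632,  0.07418423,  0.31980442]), 'wrist_torque': array([-0.02219161,  0.0506601 , -0.0239696 ]), 'grip_width': 1.0045428143875048} 18.700000000000003
```

View pics/s0.png

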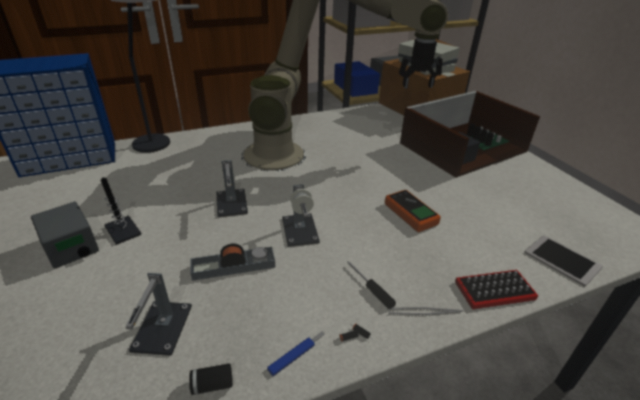

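View pics/t0.png

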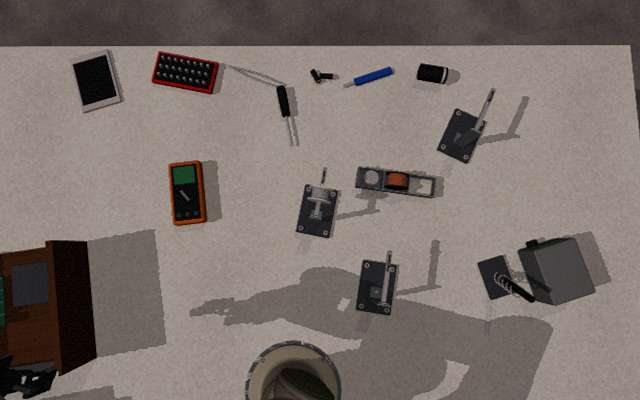

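```bash
cat > m.py <<'E'
from h import *
z=np.load('c0.npz')
save('crop_t',z['b'],(280,150,450,250),4.6); save('crop_s',z['a'],(180,170,340,290),5)
for n,k in(('top','e'),('scene','d')):
    W=cloud(n,z[k]); x,y,h=W[...,0],W[...,1],W[...,2]
    box=(x>340)&(x<600)&(y>-150)&(y<20)
    m=box&(h>6)&(h<16); 
    p=W[m]; print(n,'foot',m.sum(),cv2.minAreaRect(p[:,:2].astype(np.float32)), np.median(p[:,2]))
    m=box&(h>112)&(h<170); p=W[m]; v,u=np.where(m)
    print('high',m.sum())
    o=np.argsort(p[:,0])
    for i in o[::max(1,len(o)//40)]: print(u[i],v[i],np.round(p[i],1))
    m=(x>470)&(x<600)&(y>-390)&(y<-150)&(h>20)&(h<30); p=W[m]
    print('rack',m.sum(),cv2.minAreaRect(p[:,:2].astype(np.float32)))
    m=(x>470)&(x<600)&(y>-375)&(y<-305)&(h<8); p=W[m]
    m=(x>470)&(x<600)&(y>-390)&(y<-150)&(h>40); p=W[m]
    print('wire',m.sum(),p.min(0),p.max(0))
E
python3 m.py
```

```text
top foot 1203 ((467.447509765625, -62.27082061767578), (249.26620483398438, 163.83456420898438), 1.0665228366851807) 10.777486824464402
high 481
320 219 [424.9 -68.  139. ]
320 218 [427.5 -68.1 134.7]
314 217 [429.7 -54.  138. ]
316 216 [432.3 -58.8 134.1]
315 213 [439.5 -56.5 132.4]
315 211 [444.6 -56.5 127.7]
315 208 [451.5 -56.5 130.5]
318 205 [458.7 -63.7 129.5]
328 202 [464.7 -87.  138.7]
325 201 [466.5 -79.8 144.2]
322 200 [468.1 -72.6 150.8]
318 200 [469.6 -63.6 137.7]
314 199 [471.6 -54.2 141.1]
316 198 [472.8 -58.8 151.2]
322 198 [473.8 -72.9 142.4]
317 197 [475.8 -61.2 145.5]
325 197 [476.4 -80.  140.2]
320 196 [478.5 -68.3 142.8]
311 196 [479.7 -47.2 133.3]
325 195 [481.2 -80.1 139.6]
315 194 [483.3 -56.6 142.3]
321 193 [485.4 -70.6 144.1]
327 193 [486.5 -85.  135.4]
317 192 [488.1 -61.3 141.4]
323 191 [490.2 -75.3 143.3]
327 191 [491.5 -85.1 133.2]
331 190 [493.  -94.3 139.5]
332 190 [494.1 -97.1 131.3]
321 189 [495.1 -70.7 142. ]
327 188 [496.6 -84.6 148. ]
317 188 [497.8 -61.4 140.1]
319 187 [499.2 -66.  146.4]
316 186 [501.  -58.9 150.3]
309 186 [503.4 -42.6 134.7]
309
[... 1283 characters left out ...]
98.2 -82.  123.8]
299 207 [499.1 -79.6 117.4]
301 198 [499.8 -74.3 145.2]
302 200 [500.4 -71.7 138.6]
307 207 [500.7 -57.8 112.9]
306 206 [501.4 -60.9 117.4]
303 202 [501.7 -69.5 132.6]
308 204 [502.2 -55.7 123.2]
312 201 [503.  -44.9 130.6]
311 202 [503.5 -47.9 128.5]
308 197 [504.  -56.7 146.8]
313 205 [504.9 -42.6 118.5]
312 204 [506.7 -46.3 123.8]
305 206 [516.9 -69.7 130.3]
302 211 [525.1 -81.  123. ]
306 211 [533.9 -73.5 127.2]
304 213 [541.7 -81.9 128.7]
305 215 [548.5 -81.8 127.1]
rack 467 ((531.1834716796875, -270.594482421875), (207.09959411621094, 59.67331314086914), 81.82771301269531)
wire 321 [ 506.08964625 -300.01952586   40.00334999] [ 556.84767479 -240.72492138   63.56905298]
```

View pics/crop_t.png

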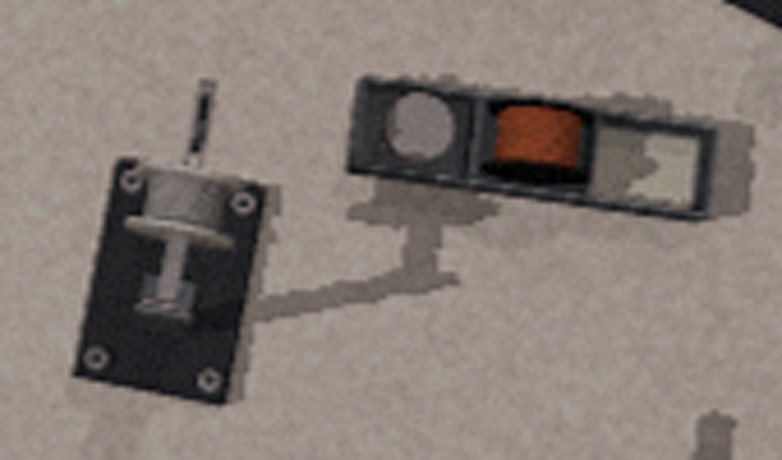

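View pics/crop_s.png

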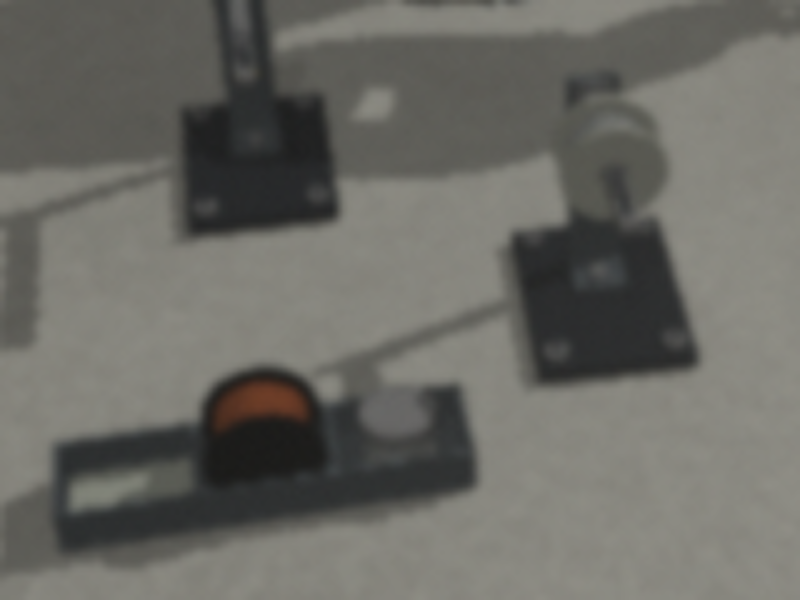

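```bash
cat > m2.py <<'E'
from h import *
z=np.load('c0.npz'); A=[]
for n,k in(('top','e'),('scene','d')):
    W=cloud(n,z[k]).reshape(-1,3); W=W[~np.isnan(W[:,0])]
    f=W[(abs(W[:,0]-456)<100)&(abs(W[:,1]+62)<75)&(W[:,2]>6.5)&(W[:,2]<14)]
    c=np.median(f[:,:2],0); f=f[np.linalg.norm(f[:,:2]-c,axis=1)<85]
    # keep dense pts
    print(n,'foot',len(f),cv2.minAreaRect(f[:,:2].astype(np.float32)))
    for yaw in (-11.8,):
        y=np.radians(yaw); X=np.array([np.cos(y),np.sin(y)]); Y=np.array([-X[1],X[0]])
        q=np.c_[W[:,:2]@X,W[:,:2]@Y,W[:,2]]; q0=np.array([456.3,-62.2])@np.c_[X,Y]
        q[:,:2]-=q0
        up=q[(abs(q[:,1])<25)&(q[:,2]>112)&(q[:,2]<142)]
        for lo in range(-50,125,5):
            s=up[(up[:,0]>=lo)&(up[:,0]<lo+5)&(abs(up[:,1])<12)]
            if len(s): print(lo,len(s),'lat',np.round([s[:,1].min(),s[:,1].mean(),s[:,1].max()],1),'z',np.round(np.percentile(s[:,2],[10,50,90]),1))
        r=q[(abs(q[:,1])<32)&(q[:,2]>144)&(q[:,2]<165)]; print('reel rim along',np.percentile(r[:,0],[1,5,50,95,99]),'lat',np.percentile(r[:,1],[2,50,98]),'z',r[:,2].max())
E
python3 m2.py
```

```text
top foot 1053 ((446.0405578613281, -44.973533630371094), (117.79811096191406, 157.9329833984375), 77.36861419677734)
-35 3 lat [-7.5  1.3  9.2] z [120.7 132.8 138.5]
-30 25 lat [-11.7  -0.1  11.7] z [125.4 137.5 140.1]
-25 12 lat [-6.1  1.5 10.4] z [131.1 134.4 136.4]
-20 9 lat [-2.9  1.1  5. ] z [129.7 131.2 132.2]
-15 9 lat [-3.8  0.8  5.4] z [129.  131.1 134.1]
-10 8 lat [-3.3  0.6  4.6] z [129.2 131.  132.7]
-5 8 lat [-2.4  1.6  5.5] z [130.1 131.  131.7]
0 10 lat [-3.8  0.2  4.1] z [129.  130.8 132.2]
5 8 lat [-2.8  1.2  5.1] z [128.5 130.6 134.9]
10 18 lat [-11.2  -0.1  11. ] z [118.8 129.9 138.7]
15 4 lat [-12.    4.2  12. ] z [138.5 140.2 141.3]
20 7 lat [-11.5  -1.9  10.1] z [139.5 141.  141.6]
25 10 lat [-10.6  -1.7  11.5] z [139.2 140.9 141.9]
30 11 lat [-12.   -3.9  12. ] z [139.9 141.  141.5]
35 5 lat [-10.6  -1.3  11.6] z [139.4 140.3 140.9]
40 5 lat [-11.9   1.3   9.7] z [138.7 140.8 141.8]
45 2 lat [-3.6  1.3  6.2] z [131.6 132.  132.4]
50 4 lat [-3.1  0.6  4.3] z [130.3 130.7 133.4]
55 9 lat [-2.2  2.2  5.8] z [130.1 132.  135.6]
60 9 lat [-3.6  1.1  6.3] z [129.9 13
[... 1055 characters left out ...]
 120.1]
40 38 lat [-10.7  -1.3  11. ] z [114.  131.  140.5]
45 27 lat [-11.1  -0.4  10.2] z [123.5 131.2 141. ]
50 4 lat [-4.3 -4.2 -4. ] z [121.1 124.5 127.4]
55 1 lat [2.8 2.8 2.8] z [134.9 134.9 134.9]
60 7 lat [-2.7  0.8  5. ] z [128.  131.1 136.3]
65 5 lat [-3.7 -0.7  1.7] z [131.1 133.8 135. ]
70 11 lat [-4.3 -0.3  5.7] z [125.3 128.7 132.3]
75 5 lat [-3.1  1.2  4.8] z [127.9 130.8 132.1]
80 7 lat [-3.7 -1.   4.1] z [121.6 128.9 129.7]
85 6 lat [-4.2  0.7  5.5] z [128.5 128.8 129.5]
90 12 lat [-2.8  1.1  5.3] z [122.3 126.8 130. ]
reel rim along [-1634.81066263 -1622.60374483  -367.513851      45.18390794
    46.56379019] lat [-29.12311781   1.71344011  30.67389579] z 164.7810572797235
```

step_arm(plan="0 0 0 8.5 55; -2 -4.5 0 17 55; -4 -9 0 25.5 55; -6 -13.5 0 34 55; -8 -18 0 42.5 55; -10 -22.5 0 51 55; -13 -27 0 59.5 55; -16 -31.5 0 68 55; -20 -35 0 76.5 55; -24 -38 0 85 55", grip_force=20)

```text
time_s: 1.8
eef_pos: [251.6, 104.2, 231.8]
ee_rot: [0.001, 0.746, 0.666, 0.001]
force: [2.0, 0.9, -0.1]
grip_width: 0.553
```

step_arm(plan="0 0 0 0 55; 0 0 0 0 55")

```text
time_s: 2.0
eef_pos: [251.8, 104.9, 231.3]
ee_rot: [-0.0, 0.745, 0.667, 0.0]
force: [0.6, -0.3, 0.0]
grip_width: 0.554
```

```bash
cat >> h.py <<'E'
def goto(p,yaw):
    s=readout.sense(); q=s['ee_rot']; a=2*np.arctan2(q[2],q[1]); ty=np.degrees(a)-90; ty=(ty+90)%360-90
    X=np.array([np.cos(a),np.sin(a)]); Y=np.array([np.sin(a),-np.cos(a)]); d=np.array(p)-s['eef_pos']
    print('t',round(s['time_s'],2),'pos',np.round(s['eef_pos'],1),'yaw',round(ty,2),'F',np.round(s['force'],1),'grip',round(s['grip_width'],3))
    print('shift cm',np.round([d[:2]@X/10,d[:2]@Y/10,-d[2]/10],2),'twist',round(ty-yaw,2),'tilt',np.round([q[0],q[3]],4))
HX=np.array([np.cos(np.radians(-11.8)),np.sin(np.radians(-11.8))]); HY=np.array([-HX[1],HX[0]])
O=np.array([456.3,-62.2])-32.5*HX+0.7*HY
def hk(x,y=0): return O+x*HX+y*HY
def hook_xy(p): d=np.array(p)[:2]-O; return d@HX,d@HY
E
python3 -c "
from h import *
goto([*hk(62),200],-11.8);print(hk(62))"
```

```text
t 2.0 pos [251.8 104.9 231.3] yaw -6.35 F [ 0.6 -0.3  0. ] grip 0.554
shift cm [-14.55  25.11   3.13] twist 5.45 tilt [-0.0001  0.    ]
[485.3197352  -67.54742636]
```

step_arm(plan="-2 3 0 1 55; -4.5 7 0 2 55; -7 11 0 3 55; -9 15 0 4 55; -11 19 0 5 55; -13.5 23 0.5 5.45 55; -14.55 25.11 1 5.45 55; -14.55 25.11 2 5.45 55; -14.55 25.11 3.1 5.45 55; -14.55 25.11 3.1 5.45 55")

```text
time_s: 3.0
eef_pos: [484.4, -63.7, 198.9]
ee_rot: [-0.001, 0.774, 0.633, -0.001]
force: [-0.1, -0.3, 0.3]
grip_width: 0.547
```

```bash
python3 - <<'E'
from h import *
a,d=cams.capture('scene'); b,e=cams.capture('top')
goto([*hk(62),141],-11.8)
print(hook_xy(readout.sense()['eef_pos']))
A=cv2.resize(a[130:250,240:380],None,fx=5,fy=5,interpolation=2)
save('s1',A)
E
```

```text
t 3.1 pos [485.1 -64.6 200.6] yaw -11.48 F [0.9 0.  0.5] grip 0.547
shift cm [-0.28  0.08  5.96] twist 0.32 tilt [-0. -0.]
(np.float64(61.20993428823919), np.float64(2.811584632355226))
```

View pics/s1.png

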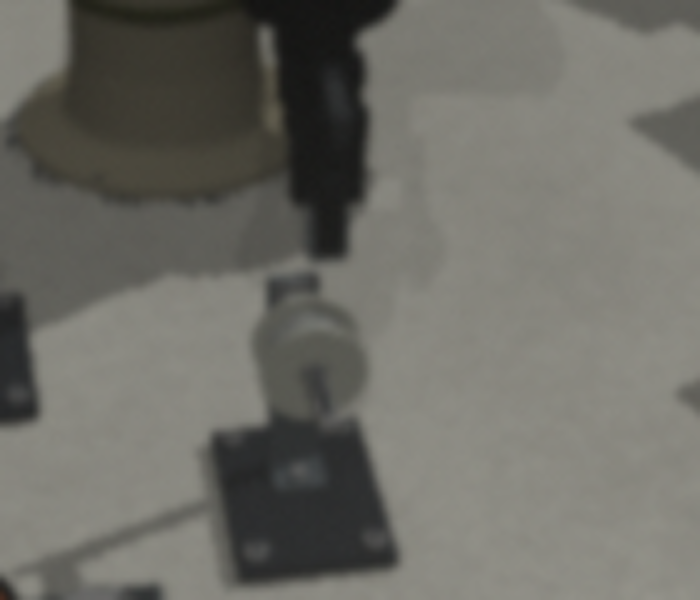

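step_arm(plan="-0.28 0.08 0 0.3 55; -0.28 0.08 1.5 0.3 55; -0.28 0.08 3 0.3 55; -0.28 0.08 4.5 0.3 55; -0.28 0.08 5.9 0.3 55; -0.28 0.08 5.9 0.3 55; -0.28 0.08 5.9 0.3 55")

```text
time_s: 3.8
eef_pos: [486.0, -68.8, 142.1]
ee_rot: [0.0, 0.777, 0.63, 0.0]
force: [0.4, -0.2, 0.5]
grip_width: 0.554
```

```bash
python3 -c "
from h import *
goto([*hk(62),141],-11.8);print(hook_xy(readout.sense()['eef_pos']))"
```

```text
t 3.8 pos [486.  -68.8 142.1] yaw -11.89 F [ 0.4 -0.2  0.5] grip 0.554
shift cm [ 0.11 -0.09  0.11] twist -0.09 tilt [0.0004 0.0002]
(np.float64(62.94459421388132), np.float64(-1.1246429893960563))
```

step_arm(plan="0 0 0 0 42; 0 0 0 0 42; 0 0 0 0 36; 0 0 0 0 36; 0 0 0 0 36; 0 0 0 0 36")

```text
time_s: 4.4
eef_pos: [486.0, -68.8, 141.6]
ee_rot: [0.0, 0.777, 0.63, 0.0]
force: [0.7, -0.1, 4.9]
grip_width: 0.371
```

step_arm(plan="0 0 0 0 41; 0 0 0 0 41; 0 0.2 0 0 41; 0 0.4 0 0 41; 0 0.6 0 0 41; 0 0.7 0 0 41; 0 0.8 0 0 41; 0 0.8 0 0 41")

```text
time_s: 5.2
eef_pos: [493.7, -70.4, 141.3]
ee_rot: [0.0, 0.777, 0.63, 0.0]
force: [0.8, 1.0, 0.0]
grip_width: 0.408
```

step_arm(plan="0 0.1 0 0 41; 0 0.1 0 0 41; 0 0.2 0 0 41; 0 0.2 0 0 41")

```text
time_s: 5.6
eef_pos: [495.7, -70.8, 141.3]
ee_rot: [0.0, 0.777, 0.63, 0.0]
force: [0.5, -1.4, -0.6]
grip_width: 0.411
```

step_arm(plan="0 0.1 0 0 41; 0 0.1 0 0 41; 0 0.1 0 0 41")

```text
time_s: 5.9
eef_pos: [496.6, -71.0, 141.3]
ee_rot: [0.0, 0.777, 0.63, 0.0]
force: [-0.0, 0.2, 0.2]
grip_width: 0.408
```

```bash
python3 - <<'E'
from h import *
a,d=cams.capture('scene'); b,e=cams.capture('top')
goto([*hk(73),131],-11.8);print(hook_xy(readout.sense()['eef_pos']))
A=cv2.resize(a[150:240,250:370],None,fx=5,fy=5,interpolation=2)
B=cv2.resize(b[150:240,265:365],None,fx=5,fy=5,interpolation=2)
save('s2',np.vstack([np.hstack([A,B])])[:, :1100],None,0.7)
E
```

```text
t 6.0 pos [496.6 -71.  141.3] yaw -11.9 F [-0.7 -0.3 -1.2] grip 0.408
shift cm [ 0.11 -0.08  1.03] twist -0.1 tilt [0.0001 0.    ]
(np.float64(73.75693076895742), np.float64(-1.1146394473336976))
```

View pics/s2.png

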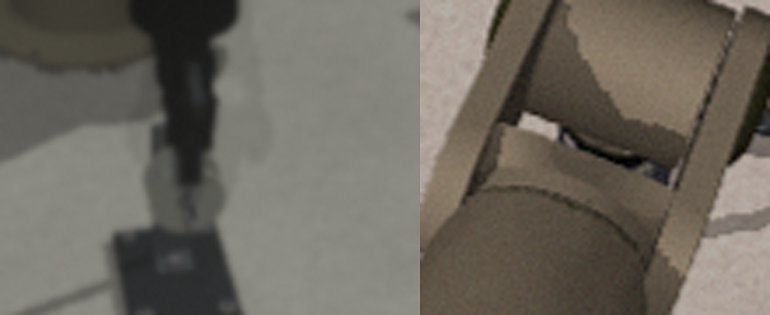

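step_arm(plan="0.1 0 0.2 0 41; 0.1 0 0.3 0 41; 0.1 0 0.4 0 41; 0.1 0 0.4 0 41")

```text
time_s: 6.4
eef_pos: [496.7, -70.0, 137.2]
ee_rot: [-0.0, 0.777, 0.63, -0.0]
force: [-0.3, -1.1, -0.6]
grip_width: 0.407
```

step_arm(plan="0 0 0.1 0 41; 0 0 0.2 0 41; 0 0 0.2 0 41")

```text
time_s: 6.7
eef_pos: [496.8, -70.0, 135.2]
ee_rot: [-0.0, 0.777, 0.63, -0.0]
force: [-0.5, -0.1, 0.3]
grip_width: 0.41
```

step_arm(plan="0 0 0.1 0 41; 0 0 0.2 0 41; 0 0 0.2 0 41")

```text
time_s: 7.0
eef_pos: [497.0, -70.1, 133.5]
ee_rot: [0.0, 0.777, 0.63, 0.0]
force: [-0.4, 0.8, 4.1]
grip_width: 0.413
```

step_arm(plan="0 0 0.1 0 41; 0 0 0.2 0 41; 0 0 0.2 0 41")

```text
time_s: 7.3
eef_pos: [496.6, -70.0, 131.4]
ee_rot: [-0.0, 0.777, 0.63, -0.0]
force: [-2.6, 0.3, 5.9]
grip_width: 0.411
```

step_arm(plan="0 0 0.1 0 41; 0 0 0.15 0 41; 0 0 0.15 0 41")

```text
time_s: 7.6
eef_pos: [496.7, -70.0, 130.0]
ee_rot: [0.0, 0.777, 0.63, -0.0]
force: [-1.7, 0.5, 5.9]
grip_width: 0.411
```

step_arm(plan="0 0 0.1 0 41; 0 0 0.15 0 41; 0 0 0.15 0 41")

```text
time_s: 7.9
eef_pos: [496.8, -70.1, 128.6]
ee_rot: [0.0, 0.777, 0.63, 0.0]
force: [-2.1, 0.4, 7.7]
grip_width: 0.411
```

step_arm(plan="0 0 0.1 0 41; 0 0 0.15 0 41; 0 0 0.15 0 41")

```text
time_s: 8.2
eef_pos: [496.9, -70.1, 127.3]
ee_rot: [0.0, 0.777, 0.63, 0.0]
force: [-2.2, 0.8, 7.9]
grip_width: 0.408
```

step_arm(plan="0 0 0.1 0 41; 0 0 0.1 0 41; 0 0 0.1 0 41")

```text
time_s: 8.5
eef_pos: [497.1, -70.2, 126.8]
ee_rot: [0.001, 0.777, 0.63, 0.0]
force: [-3.6, 0.8, 12.0]
grip_width: 0.411
```

```bash
python3 - <<'E'
from h import *
goto([*hk(73),131],-11.8)
for i in range(3):
    a,d=cams.capture('scene'); print(np.round(readout.sense()['force'],1))
save('s3',a,(275,170,335,225),10)
E
```

```text
t 8.5 pos [497.1 -70.2 126.8] yaw -11.89 F [-3.6  0.8 12. ] grip 0.411
shift cm [ 0.02 -0.1  -0.42] twist -0.09 tilt [0.0006 0.0003]
[-2.9  0.5 11.9]
[-3.  -0.1 13.3]
[-3.1  1.3 11.7]
```

View pics/s3.png

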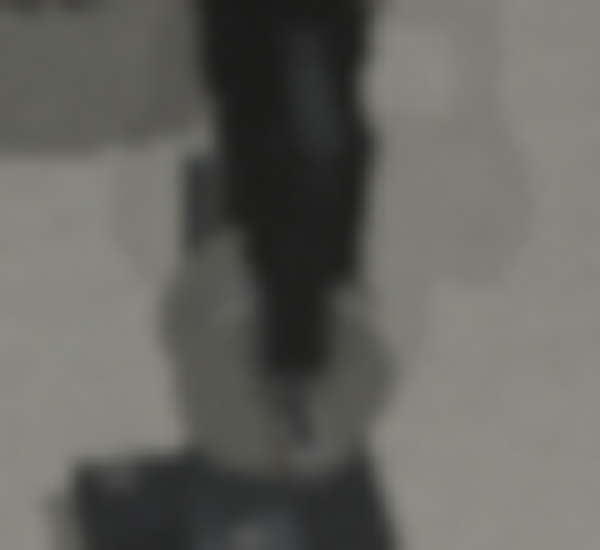

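step_arm(plan="0 0 -0.04 0 41; 0 0.1 -0.04 0 41; 0 0.2 -0.04 0 41; 0 0.2 -0.04 0 41")

```text
time_s: 9.05
eef_pos: [498.8, -70.5, 126.9]
ee_rot: [0.0, 0.777, 0.63, 0.0]
force: [-2.9, 1.4, 9.7]
grip_width: 0.411
```

step_arm(plan="0 0.1 0 0 41; 0 0.2 0 0 41; 0 0.2 0 0 41")

```text
time_s: 9.35
eef_pos: [500.8, -70.9, 126.8]
ee_rot: [0.0, 0.777, 0.63, 0.0]
force: [-1.7, 0.7, 8.8]
grip_width: 0.408
```

step_arm(plan="0 0.1 0 0 41; 0 0.2 0 0 41; 0 0.3 0 0 41; 0 0.3 0 0 41")

```text
time_s: 9.75
eef_pos: [503.8, -71.6, 126.8]
ee_rot: [0.0, 0.777, 0.63, 0.0]
force: [-2.9, 0.9, 8.2]
grip_width: 0.409
```

step_arm(plan="0 0.1 0 0 41; 0 0.2 0 0 41; 0 0.3 0 0 41; 0 0.3 0 0 41")

```text
time_s: 10.15
eef_pos: [506.7, -72.1, 126.7]
ee_rot: [0.0, 0.777, 0.63, 0.0]
force: [-2.2, 0.6, 7.7]
grip_width: 0.41
```

step_arm(plan="0 0 -0.3 0 41; 0 0 -0.6 0 41; 0 0 -0.9 0 41; 0 0 -1.1 0 41; 0 0 -1.1 0 41; 0 0 -1.1 0 35; 0 0 -1.1 0 35; 0 0 -1.1 0 35; 0 0 -1.1 0 35")

```text
time_s: 11.05
eef_pos: [506.6, -72.1, 137.2]
ee_rot: [0.0, 0.777, 0.63, 0.0]
force: [0.3, 0.1, 1.3]
grip_width: 0.372
```

```bash
python3 - <<'E'
from h import *
a,d=cams.capture('scene'); print(hook_xy(readout.sense()['eef_pos']))
goto([*hk(165),138],-11.8)
save('s4',a,(265,160,345,220),9)
E
```

```text
(np.float64(83.76008641549583), np.float64(-0.09067349062684826))
t 11.1 pos [506.6 -72.1 137.2] yaw -11.89 F [0.  0.1 1.9] grip 0.37
shift cm [ 0.02  8.12 -0.08] twist -0.09 tilt [0. 0.]
```

View pics/s4.png

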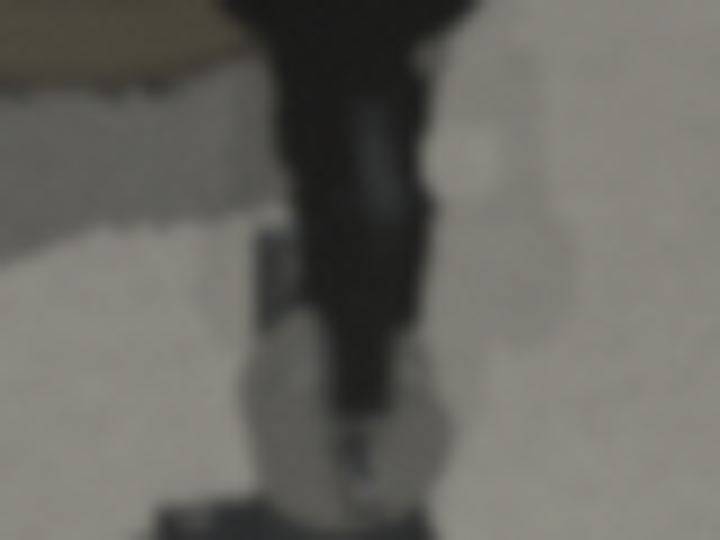

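step_arm(plan="0 0.2 0 0 33; 0 0.4 0 0 33; 0 0.6 0 0 33; 0 0.8 0 0 33; 0 0.8 0 0 33", grip_force=25)

```text
time_s: 11.6
eef_pos: [514.9, -73.8, 137.3]
ee_rot: [0.0, 0.777, 0.63, 0.0]
force: [0.7, 0.1, 2.7]
grip_width: 0.369
```

step_arm(plan="0 0.2 0 0 33; 0 0.4 0 0 33; 0 0.6 0 0 33; 0 0.8 0 0 33; 0 1.0 0 0 33; 0 1.0 0 0 33")

```text
time_s: 12.2
eef_pos: [524.8, -75.9, 137.3]
ee_rot: [0.001, 0.777, 0.63, 0.0]
force: [-0.5, 1.7, 2.2]
grip_width: 0.369
```

step_arm(plan="0 0.2 0 0 33; 0 0.4 0 0 33; 0 0.6 0 0 33; 0 0.8 0 0 33; 0 1.0 0 0 33; 0 1.0 0 0 33")

```text
time_s: 12.8
eef_pos: [534.7, -78.0, 137.4]
ee_rot: [0.001, 0.777, 0.63, 0.001]
force: [2.0, 1.3, 1.0]
grip_width: 0.369
```

Passing freely (reel now at about x = 112 of the hook). Continue off the tip.

step_arm(plan="0 0.3 0 0 33; 0 0.6 0 0 33; 0 0.9 0 0 33; 0 1.2 0 0 33; 0 1.5 0 0 33; 0 1.5 0 0 33")

```text
time_s: 13.4
eef_pos: [548.8, -81.0, 136.8]
ee_rot: [-0.0, 0.777, 0.63, -0.0]
force: [0.9, -1.0, -2.8]
grip_width: 0.369
```

step_arm(plan="0 0.4 0 0 33; 0 0.8 0 0 33; 0 1.3 0 0 33; 0 1.8 0 0 33; 0 2.4 0 0 33; 0 3.0 0 0 33; 0 3.6 0 0 33; 0 4.0 0 0 33; 0 4.0 0 0 33")

```text
time_s: 14.3
eef_pos: [588.2, -89.3, 137.1]
ee_rot: [0.0, 0.777, 0.63, -0.0]
force: [-0.3, 1.0, -2.9]
grip_width: 0.365
```

```bash
cat > bay.py <<'E'
from h import *
a,d=cams.capture('scene'); b,e=cams.capture('top')
print(hook_xy(readout.sense()['eef_pos']))
y=np.radians(-8.2); RX=np.array([np.cos(y),np.sin(y)]); RY=np.array([-RX[1],RX[0]])
bay=np.array([531.2,-270.4])-68*RY; print('bay',bay)
for n,k in(('scene',d),('top',e)):
    W=cloud(n,k).reshape(-1,3); W=W[~np.isnan(W[:,0])]
    q=np.c_[(W[:,:2]-[531.2,-270.4])@RX,(W[:,:2]-[531.2,-270.4])@RY,W[:,2]]
    m=q[(abs(q[:,0])<35)&(abs(q[:,1])<112)&(q[:,2]>21)&(q[:,2]<29)]
    for lo in range(-110,110,20):
        s=m[(m[:,1]>=lo)&(m[:,1]<lo+20)]
        if len(s): print(n,lo,np.round([s[:,0].min(),s[:,0].max()],1),end=';')
    print('y ends',np.percentile(m[:,1],[0,2,98,100]))
    print('dividers',np.histogram(m[:,1],bins=np.arange(-46,-22,2)))
goto([*bay,137],-8.2)
s=np.hstack([a[150:300,180:380],b[120:270,290:490]]); save('s5',s,None,2)
E
python3 bay.py
```

```text
(np.float64(166.59120096045865), np.float64(-0.1921762987347364))
bay [ 521.50123251 -337.7047837 ]
scene -110 [-27.5  28.2];scene -90 [-27.9  29.7];scene -70 [-27.8  28.2];scene -50 [-27.1  27.6];scene -30 [-18.   28.2];scene -10 [17. 30.];scene 10 [-18.4  27.5];scene 30 [-28.5  27.3];scene 50 [-26.4  28.5];scene 70 [-25.   27.7];scene 90 [-26.5  27.8];y ends [-103.66786856 -103.22300042  101.75793487  103.33550858]
dividers (array([ 3,  0,  3,  2,  3, 12, 12,  2,  4,  8,  7]), array([-46, -44, -42, -40, -38, -36, -34, -32, -30, -28, -26, -24]))
top -110 [-27.6  25.9];top -90 [-27.   27.9];top -70 [-27.3  26.9];top -50 [-27.1  27.2];top -30 [-26.7  26. ];top -10 [-26.8 -18. ];top 10 [-26.8  27.5];top 30 [-26.7  27.2];top 50 [-26.9  27.7];top 70 [-26.8  27.7];top 90 [-26.7  27.3];y ends [-103.51674249 -102.54814039  103.26889925  104.08926471]
dividers (array([ 3,  2,  2,  2,  0, 10, 14,  4,  1,  2,  2]), array([-46, -44, -42, -40, -38, -36, -34, -32, -30, -28, -26, -24]))
t 14.4 pos [587.7 -89.1 137.1] yaw -11.89 F [ 0.2  0.5 -2.9] grip 0.37
shift cm [-2.569e+01 -1.350e+00  1.000e-02] twist -3.69 tilt [-0.0002 -0.0001]
```

View pics/s5.png

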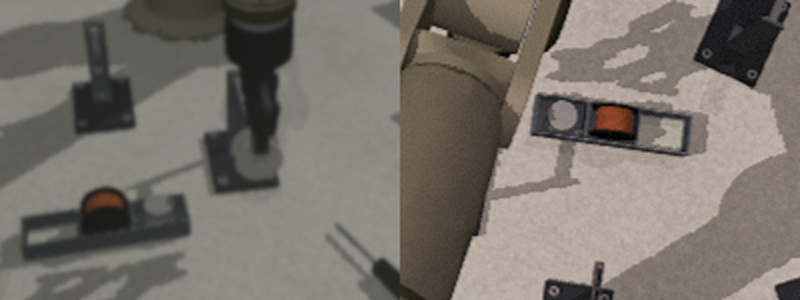

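step_arm(plan="-1 0 -0.8 0 33; -3 0 -1.5 -1 33; -6 -0.3 -2 -1.5 33; -9 -0.5 -2 -2 33; -12 -0.7 -2 -2.5 33; -15 -0.9 -2 -3 33; -18 -1.1 -2 -3.69 33; -21 -1.2 -2 -3.69 33; -24 -1.3 -2 -3.69 33; -25.69 -1.35 -2 -3.69 33")

```text
time_s: 15.4
eef_pos: [520.5, -340.4, 157.8]
ee_rot: [0.0, 0.757, 0.654, -0.0]
force: [0.7, -0.2, -2.8]
grip_width: 0.366
```

step_arm(plan="0 0 0 0 33; 0 0 0 0 33; 0 0 0 0 33")

```text
time_s: 15.7
eef_pos: [521.9, -336.8, 157.4]
ee_rot: [-0.0, 0.756, 0.655, 0.0]
force: [-0.4, -0.3, -1.7]
grip_width: 0.368
```

```bash
cat > r.py <<'E'
from h import *
a,d=cams.capture('scene'); b,e=cams.capture('top')
y=np.radians(-8.2); RX=np.array([np.cos(y),np.sin(y)]); RY=np.array([-RX[1],RX[0]]); bay=np.array([521.5,-337.7])
goto([*bay,100],-8.2); p=readout.sense()['eef_pos'][:2]-bay; print('tcp in bay',p@RX,p@RY)
for n,k in(('scene',d),('top',e)):
    W=cloud(n,k); q=np.stack([(W[...,:2]-bay)@RX,(W[...,:2]-bay)@RY,W[...,2]],-1)
    for r in spotter.regions_of(n,'reel')[:2]:
        s=q[r['pixels']]; s=s[(abs(s[:,0])<60)&(abs(s[:,1])<60)]
        if len(s): print(n,r['conf'],len(s),'ext',np.round(r['extent']),'x',np.percentile(s[:,0],[2,50,98]).round(1),'y',np.percentile(s[:,1],[0,2,98,100]).round(1),'z',np.percentile(s[:,2],[0,2,98,100]).round(1))
    m=(abs(q[...,0]-16)<8)&(abs(q[...,1])<40)&(q[...,2]>70)&(q[...,2]<175); s=q[m]
    for lo in range(70,175,6):
        t=s[(s[:,2]>=lo)&(s[:,2]<lo+6)]
        if len(t): print(n,lo,len(t),np.round([t[:,1].min(),t[:,1].max(),(t[:,1].min()+t[:,1].max())/2],1))
save('s6',a,(180,190,290,290),7)
E
python3 r.py
```

```text
t 15.8 pos [ 522.  -336.9  157.4] yaw -8.13 F [ 0.7 -0.5 -1.6] grip 0.369
shift cm [-0.09 -0.04  5.74] twist 0.07 tilt [0. 0.]
tcp in bay 0.37757509456216076 0.8978571448476469
scene 0.9 443 ext [197. 226.  23.  26.] x [-14.4  16.   19.2] y [-27.7 -25.6  28.2  30. ] z [115.2 118.9 167.8 172.1]
scene 112 8 [-7.6 10.4  1.4]
scene 118 35 [-17.8  20.2   1.2]
scene 124 40 [-23.5  23.4  -0.1]
scene 130 46 [-25.5  28.5   1.5]
scene 136 63 [-26.6  29.3   1.3]
scene 142 44 [-27.7  30.    1.1]
scene 148 43 [-26.7  28.7   1. ]
scene 154 41 [-26.2  27.    0.4]
scene 160 29 [-20.6  23.1   1.3]
scene 166 20 [-15.4  21.4   3. ]
scene 172 3 [-8.  13.5  2.7]
```

View pics/s6.png

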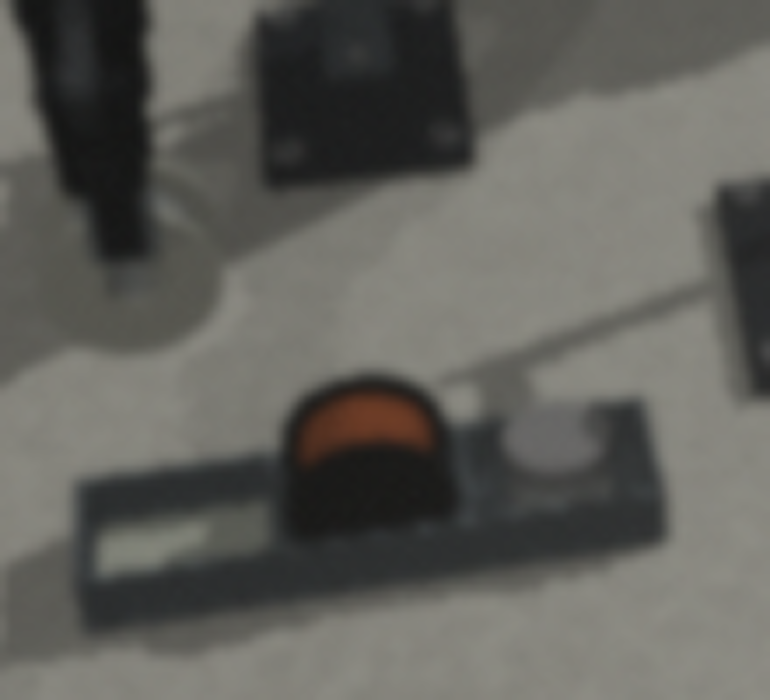

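step_arm(plan="-0.12 -0.03 1 0 33; -0.12 -0.03 2.5 0 33; -0.12 -0.03 4 0 33; -0.12 -0.03 5.5 0 33; -0.12 -0.03 6.8 0 33; -0.12 -0.03 7.8 0 33; -0.12 -0.03 8 0 33; -0.12 -0.03 8 0 33")

```text
time_s: 16.7
eef_pos: [521.2, -339.0, 77.1]
ee_rot: [-0.0, 0.756, 0.655, 0.0]
force: [0.5, -0.2, -2.2]
grip_width: 0.368
```

step_arm(plan="0 0 0.5 0 33; 0 0 1 0 33; 0 0 1.5 0 33; 0 0 2 0 33; 0 0 2 0 33")

```text
time_s: 17.2
eef_pos: [520.9, -338.7, 56.3]
ee_rot: [-0.001, 0.756, 0.655, -0.0]
force: [-0.3, -0.1, -1.5]
grip_width: 0.365
```

```bash
sed -i 's/>70)&(q\[...,2\]<175)/>20)\&(q[...,2]<75)/; s/range(70,175,6)/range(20,75,6)/; s/s6/s7/' r.py; python3 r.py
```

```text
t 17.3 pos [ 521.2 -339.    57.2] yaw -8.2 F [-0.4  0.5 -3. ] grip 0.371
shift cm [ 0.13  0.02 -4.28] twist -0.0 tilt [-0. -0.]
tcp in bay -0.1612014223908161 -1.295437913041356
scene 0.56 386 ext [203. 259.  23.  24.] x [-15.6  14.9  18.8] y [-33.  -28.5  26.6  28. ] z [  1.6  18.3  67.7 104.3]
scene 20 52 [-35.8  36.    0.1]
scene 26 41 [-35.   39.2   2.1]
scene 32 52 [-28.5  39.8   5.6]
scene 38 36 [-28.1  26.1  -1. ]
scene 44 39 [-29.2  27.4  -0.9]
scene 50 32 [-26.3  25.7  -0.3]
scene 56 32 [-25.7  23.6  -1. ]
scene 62 23 [-22.4  19.8  -1.3]
scene 68 10 [-14.7  13.3  -0.7]
```

step_arm(plan="0.11 0 0 0 33; 0.11 0 0.4 0 33; 0.11 0 0.7 0 33; 0.11 0 0.9 0 33; 0.11 0 0.9 0 33")

```text
time_s: 17.9
eef_pos: [521.2, -337.7, 47.7]
ee_rot: [-0.0, 0.756, 0.655, -0.0]
force: [-0.0, -0.8, -3.0]
grip_width: 0.367
```

step_arm(plan="0 0 0.1 0 33; 0 0 0.2 0 33; 0 0 0.2 0 33")

```text
time_s: 18.2
eef_pos: [521.3, -337.9, 46.1]
ee_rot: [-0.0, 0.756, 0.655, -0.0]
force: [-0.5, 0.1, -2.5]
grip_width: 0.371
```

step_arm(plan="0 0 0.1 0 33; 0 0 0.1 0 33; 0 0 0.1 0 33")

```text
time_s: 18.5
eef_pos: [521.3, -337.9, 45.2]
ee_rot: [0.0, 0.756, 0.655, -0.0]
force: [-0.2, -0.2, -2.5]
grip_width: 0.369
```

step_arm(plan="0 0 0.1 0 33; 0 0 0.1 0 33; 0 0 0.1 0 33")

```text
time_s: 18.8
eef_pos: [521.5, -338.0, 45.0]
ee_rot: [0.0, 0.756, 0.655, -0.0]
force: [-2.3, 1.1, 5.3]
grip_width: 0.369
```

step_arm(plan="0 0 -0.05 0 40; 0 0 -0.05 0 42; 0 0 -0.05 0 46; 0 0 -0.05 0 52; 0 0 -0.05 0 55; 0 0 -0.05 0 55; 0 0 -1 0 55; 0 0 -2 0 55; 0 0 -3.5 0 55; 0 0 -5 0 55")

```text
time_s: 19.8
eef_pos: [521.5, -338.0, 96.1]
ee_rot: [0.001, 0.756, 0.655, 0.0]
force: [-0.2, -0.4, -0.2]
grip_width: 0.55
```

step_arm(plan="2 0 -3 0 55; 5 0 -5 0 55; 8 0 -6 0 55; 11 0 -6 0 55; 15 0 -6 0 55; 18 0 -6 0 55; 18 0 -6 0 55")

```text
time_s: 20.5
eef_pos: [547.5, -156.6, 155.7]
ee_rot: [0.0, 0.755, 0.656, 0.0]
force: [-0.1, -0.9, 1.2]
grip_width: 0.548
```

```bash
cat > f.py <<'E'
exec(open('r.py').read().replace('s7','s8'))
for n,k in(('top',e),('scene',d)):
    W=cloud(n,k); s=np.stack([(W[...,:2]-bay)@RX,(W[...,:2]-bay)@RY,W[...,2]],-1)
    s=s[(abs(s[...,0])<24)&(abs(s[...,1])<33)&(s[...,2]>34)&(s[...,2]<70)]
    print(n,len(s),'x',np.percentile(s[:,0],[2,98]),'y',np.percentile(s[:,1],[0,2,98,100]),'z',np.percentile(s[:,2],[98,100]))
    for t in('wire_reel','tin'):
        for r in spotter.regions_of(n,t)[:1]: print(t,round(r['conf'],2),np.round(r['extent']),np.round(np.nanmedian(W[r['pixels']],0)))
save('s8',np.hstack([a[150:300,170:370],b[120:270,290:490]]),None,2)
E
python3 f.py
```

```text
t 20.6 pos [ 547.3 -159.7  155.3] yaw -8.14 F [ 0.2 -0.   0.4] grip 0.545
shift cm [-17.98  -0.03   5.53] twist 0.06 tilt [0.0007 0.0001]
tcp in bay 0.10191644786875997 179.84198436335498
scene 0.92 460 ext [204. 259.  26.  24.] x [-15.2  14.7  19.6] y [-34.2 -26.1  27.   29.1] z [ 0.6 20.4 59.7 61.4]
scene 20 76 [-35.3  38.8   1.8]
scene 26 43 [-32.6  39.2   3.3]
scene 32 38 [-27.   40.    6.5]
scene 38 42 [-25.7  28.3   1.3]
scene 44 40 [-25.1  26.7   0.8]
scene 50 38 [-21.9  22.8   0.4]
scene 56 22 [-14.1  11.9  -1.1]
top 0.8 263 ext [422. 185.  17.  14.] x [-13.8   1.7  17.9] y [-31.2 -19.4  23.8  26.2] z [ 0.6 11.7 62.  63.8]
top 20 13 [-33.   35.7   1.3]
top 26 16 [-34.7  34.3  -0.2]
top 32 7 [19.4 38.8 29.1]
top 38 11 [-25.7  27.1   0.7]
top 44 24 [-23.3  26.    1.4]
top 50 31 [-18.3  22.3   2. ]
top 56 14 [-12.8  16.2   1.7]
top 62 2 [-3.3  7.2  2. ]
top 243 x [-13.78947277  17.85952348] y [-27.32234466 -22.5842132   27.0105022   29.02069323] z [62.12288345 63.78146417]
wire_reel 0.65 [402. 181.  15.  20.] [ 525. -280.   54.]
scene 334 x [-14.53016287  19.61730723] y [-26.44707088 -24.99385548  26.714288    29.09219304] z [60.12707813 61.35198142]
wire_reel 0.86 [233. 257.  25.  22.] [ 546. -272.   46.]
tin 0.61 [259. 256.  17.  16.] [ 549. -205.   35.]
```

View pics/s8.png

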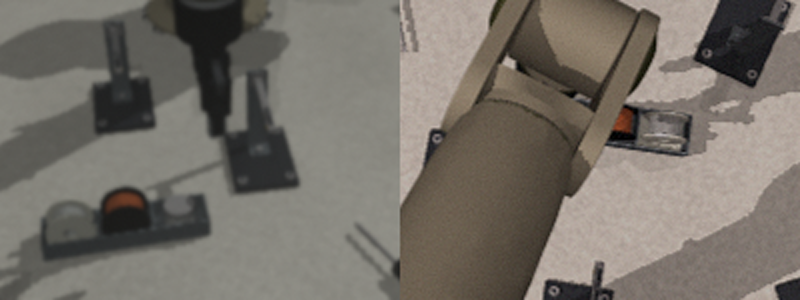

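```bash
python3 -c "
from h import *
print(readout.sense()['force'],workorder.finish_job())"
```

```text
the job is handed in; nothing more can be done
[ 1.08142254 -0.70377468  0.81051195] None
```

The solder reel is off its hook and standing on its rim in the rack's empty bay. I handed the job in at about 20.6 s; no verdict is reported.

**How it went**
- **Which hook:** I used the leftmost of the three, at top-view pixel (317, 205). It was the one carrying the reel.
- **Pressing the keeper:** I slid the reel up to the keeper and pressed the keeper down with the outer fingertip. The press peaked at about 13 N at the wrist and ran at 8–10 N during the draw.
- **Drawing the reel off:** I drew the reel over the keeper with sideways forces of no more than about 4 N. Then I let go, took it again higher up and pulled it off the tip.
- **Placing it:** I set it down in the bay until I felt floor contact (about 5 N), then released it and backed the arm away.

**Last checks, from both cameras**
- **Reel position:** its centre is about 1–2 mm from the bay's centre in both directions. Its top is at 60–62 mm, which puts the centre at about 32 mm.
- **Reel axis:** I did not measure it after release. The gripper held the rack's yaw to within 0.1° as it set the reel down.
- **Bystanders:** the tin's position matched the start in the scene view. The wire reel was detected in its bay, but it was hidden in the first scene view and half covered by the arm in the last top view. Its position check is therefore weak. I did not re-measure the multimeter or the screwdriver, and the arm never went near them.
- **Keeper:** I did not measure its angle. I take it to be up because nothing is left on the hook.
- **Robot:** it was touching nothing; the wrist force at hand-in was at noise level.

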